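# Load a filter carrier into the viewing holder with a flat lifter

### The arm

A 6-joint arm with a two-finger parallel gripper is mounted at the origin on a cart in front of the work surface, level with it; the furniture and walls round the work are solid. World frame = base frame: x ahead of the robot, y to its left, z up, the work surface at z = 0. Lengths are in m, angles in rad, forces in N, time in s.
With the tool pointing down it reaches from about 0.35 to 0.975 m from the base axis. Payload 4.9 kg.
Tool frame: the origin (TCP) lies between the finger pads; the fingertips stand 14 mm ahead of it and the grasp point (between the pads) lies 5 mm behind it (manip.tcp_to_tips is the distance from the TCP to the fingertips, in m); z points along the fingers, y is the line along which they close (so a half turn about z gives the same grasp; the last joint's range is limited). The gripper opens to 85 mm and grips with 20 to 120 N. Pads are 22 mm wide; open, the fingers measure 114 mm over their backs; the gripper's body (76 mm by 85 mm) begins 54 mm behind the grasp point. The pads swing forward as they close: fully open they stand 13 mm farther back than shut.
Start: joints at [-1.354, 0.053, 1.613, -0, 1.476, -0.119], TCP at [0.206, -0.59, 0.245] pointing down, gripper open.
Joint ranges: [-3.01, 3.01], [-1.01, 2.22], [0.06, 2.58], [-1.02, 4.17], [0.09, 2.62], [-3.14, 3.14]. Speed limits (rad/s): [2.57, 2.57, 3.14, 3.14, 3.14, 3.14].

### API

Orientations are given as a unit quaternion [w, x, y, z].
In Python, from plant import manip gives the robot as it stands.
- The arm moves only by the tool servo_tool, never from a script. Its argument "moves" is a list that holds one entry, the list of rows, each a list of 7 numbers: the shift along the tool's x, y, z in mm, then the turn, a rotation vector about the tool's x, y, z in degrees, then the finger opening in mm, from 0 to 85.4. In form: [[[x, y, z, ax, ay, az, fingers], ...]]. A call has 1 to 12 rows; each row shifts and turns the commanded pose from where the row before left it, along the tool's axes as they then stand; what a row does not reach is not made up. A row lasts 1/8 s, in which the tool goes at most 62.5 mm and 10.7 degrees, less where a joint would pass 70% of its speed; a pose out of reach is approached as far as the arm can. A call with a gripper value outside its range is refused whole. The fingers move at their own pace and stop on an object; the grip force is fixed at half the most. Time passes only in rows, so rows that do not move let the fingers close. It gives the time, the measured TCP pose, the force, the opening and the grip force at its end, in the units of the state.
- manip.state(): the state, without advancing time (a new reading comes with each control period).
- manip.grab_frame(name): name is "side" or "top" or "wrist"; returns a dict with "image" (384x512x3 uint8, blue, green, red), "mtx" (3x3 intrinsics, pixels), "eye" and "rotation" of the camera in the world. Camera axes: x right, y down, z forward; pixel columns grow to the right and rows downward; lengths in m; the calibration is good to about 2 mm. The wrist camera is an equidistant fisheye: a pixel r from the principal point sees the ray r / f radians off the axis. A picture is of the moment at which its call begins. There is no depth.
- manip.job_done(): hands the job in; it is judged then, once.
The state is a dict: "time": time; "joint_pos": joint angles; "joint_vel": joint speeds; "joint_efforts": joint torques, N m; "tool_pos": TCP position; "tool_rot": TCP orientation; "contact_force": force on the tool from outside, world axes, zero at the start; "ft_torque": the same for the moment, N m; "gripper_width": opening from 0.0 (shut) to 1.0 (fully open); "grasp_force": force on a finger pad.
Only numpy, scipy, OpenCV 4.12 (cv2) and the standard library are available. Lean on these libraries where they do the work, as an engineer would, in place of code of your own. Each camera call takes 0.05 s, during which the arm holds its last target. There are 200 camera calls.

### The job

Take the flat lifter by its orange grip, slide its blade under the blue filter carrier on the white drain rack and carry it level on the blade to the metal viewing holder, without touching the carrier with the fingers. Slide it into the holder's grooves and press it firmly but gently home, past the drag of the side spring, against the rubber stop at the back, wherever that stop has been set today. Then lower the blade, draw it out leaving the carrier against the stop, and lay the lifter flat on the bench, leaving the other things where they are.

Things in the scene. Friction and masses are not known exactly. Their poses are not given: they have to be found in the camera images.
- lifter_grip (a point): Where to pinch the loose lifter from above: middle of its upright orange grip plate (44 mm along x, 12 mm thick along y, top 55 mm above the underside), 36 mm above the flat underside. Its sole is a steel strip 3 mm thick, 26 mm wide, from 23 mm behind to 85 mm ahead of this point. x points to the blade's tip, y left, z up. 0.12 kg +-20 %.
- lifter_heel (a point): Middle of the foot of the lifter's heel, on the strip's top face, 45 mm ahead of lifter_grip and 3 mm above the underside; same axes. The heel is a steel bar across the strip that stands 5 mm above it; its forward face pushes the carrier's rear edge. The 40 mm of bare strip ahead of it is the blade on which the carrier rides.
- carrier_center (a point): Centre, half-way up, of the blue filter carrier: a loose rigid plate 50 x 50 x 6 mm, about 45 g (+-30 %), a white round membrane on top. z up; x nearly along the rack's x at the start. It must not tilt by more than 11 degrees.
- carrier_front (a point): Middle of the carrier's front edge, half-way up, 25 mm ahead of carrier_center; this edge meets the rubber stop.
- rack_seat (a point): White drain rack, fixed; its place varies. Site mid-seat at the height of its two ledges, 32 mm above the bench. The blade enters along +x (front open); y left, z up. The carrier lies on the ledges (17 mm and more to either side, x -28 to +28 mm); guides 26 mm to either side stand 3 mm, lugs at x = +28 mm 4 mm above them. Between the ledges all is free down to 8 mm above the bench.
- holder_ledge (a point): Viewing holder, fixed; its place varies. Site midway between its two aluminium grooves at the height of their ledges, 32 mm above the bench. The carrier goes in along +x; y left, z up. Grooves: x -36 to +40 mm, 8 mm high under lips, 52 mm wide (fences at y = +-26 mm). Ledges reach in to 18 mm on either side; between them all is free down to 13 mm above the bench for the blade.
- holder_mouth (a point): Middle of the grooves' mouth at ledge height, 36 mm in front of holder_ledge, same axes. The mouth flares about 9 mm forward of this, by about 4 mm sideways, up and down. Lips' top 44 mm, at the flare 49 mm above the bench. The holder's black base is 104 mm wide, 10 mm high and reaches from 18 mm in front of this point to 132 mm behind it.
- spring_post (a point): Fixed end of the brass leaf spring in the holder's left fence. Its nose, 32 mm further in (x = +11 mm of holder_ledge), stands about 3 mm into the carrier's way and presses it to the right fence with about 2 N. It drags on the moving carrier with some 1 to 5 N, up to about 10 N for a moment as the corner first meets it (x = 0 to +11 mm): do not take this for the stop.
- holder: The holder's underside. On the grooves' centre line at the back is a stop screw with a black rubber buffer, 13 mm across: its face is set anew each time, 17 to 37 mm beyond holder_ledge along x, and is not measured: feel for it. The buffer yields 1 mm per 4 N. Press the carrier on it with at least 4 N, never over 15 N; the push felt at the lifter is this plus the spring's drag.
- filter_a: One of two white disc filters, 48 mm across and 46 mm tall; loose bystander at the back middle of the bench. Origin at its underside. Leave it where it is.
- filter_b: The other white disc filter; loose bystander beside it. Origin at its underside. Leave it where it is.
- red_bottle: White bottle with a red cap, 36 x 36 x 70 mm; loose bystander at the back left. Origin at its underside. Leave it where it is.
Not all that is in view belongs to the job. Leave any yellow look-alike of the part that bears lifter_grip alone.

How it is judged:
By the outcome, as a careful person would: the job done as asked, in the order asked, and still so for the second after the job is handed in, with the robot touching nothing.
It also fails if it takes over 62 s, if anything falls off the work surface, if the arm or the gripper's body presses on something with over 40 N, if the wrist force passes 120 N, or if a joint passes its speed limit or range.

## Working session

There is one attempt and no reset: what is moved stays moved. The work goes in short steps, Python scripts to look and compute and a tool call to move; the robot and the scene stay as the last step left them, time stands still between calls to the robot, and variables do not carry over. Pictures are saved under pics/ and viewed, at most 10 in all, crops included, and the job is handed in when it is done.

Besides the shell and the picture viewer there is one more tool, called after ">>>" by a JSON object that holds its "api" and its "payload". servo_tool: Moves the arm, as the interface text tells. Its arguments: {"type":"object","properties":{"moves":{"type":"array"}},"required":["moves"]}

```bash
mkdir -p pics; ls; python3 - <<'E'
from plant import manip
import cv2,numpy as np
for n in("top","side"):
    f=manip.grab_frame(n); cv2.imwrite(f"pics/{n}0.png",f["image"]); print(n,f["mtx"],f["eye"],f["rotation"])
    np.savez(f"{n}.npz",K=f["mtx"],e=f["eye"],R=f["rotation"])
s=manip.state();print(s["time"],s["tool_pos"],s["tool_rot"],s["contact_force"],manip.tcp_to_tips)
E
```

```text
pics
top [[374.30935644   0.         253.17747451]
 [  0.         374.30935644 189.07893324]
 [  0.           0.           1.        ]] [ 0.38484866 -0.02447356  1.09680708] [-0.05823444  0.70945161 -0.69895977  0.06886503]
side [[369.95198821   0.         259.66132458]
 [  0.         369.95198821 185.50556604]
 [  0.           0.           1.        ]] [0.0318109  0.41031534 0.7460173 ] [ 0.16982972 -0.39374782  0.8377282  -0.33813013]
0.1 [ 0.20583945 -0.58954902  0.24419118] [-9.34666579e-04  9.85934127e-01  1.67131747e-01 -5.75291969e-05] [ 0.11309015 -0.7589167  -0.0339863 ] 0.014
```

View pics/top0.png

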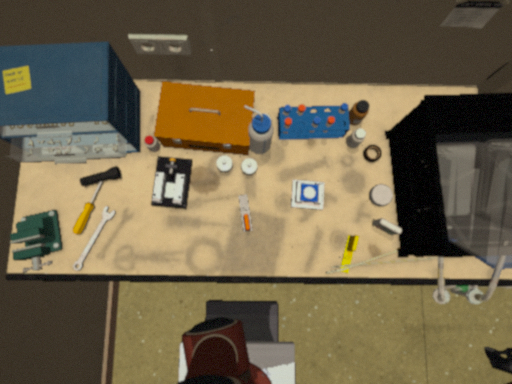

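View pics/side0.png

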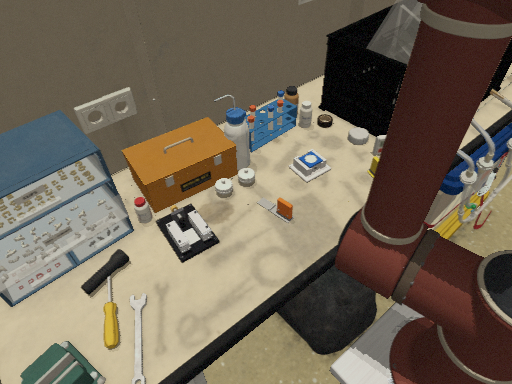

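The top view shows two candidate lifters: an orange-gripped one at (246,215) and a yellow one at (350,250). The orange one fits the description, and the yellow one is the look-alike. The rack with the blue carrier is at (308,194), the holder at (172,183), the filters at (224,163) and (249,166), and the bottle at (151,143). I'll check these in an enlarged crop.

```bash
python3 - <<'E'
import cv2,numpy as np
t=cv2.imread("pics/top0.png");s=cv2.imread("pics/side0.png")
def c(im,x,y,w,h,k): return cv2.resize(im[y:y+h,x:x+w],None,fx=k,fy=k,interpolation=cv2.INTER_CUBIC)
a=np.hstack([c(t,225,190,44,50,6),c(t,286,172,44,50,6),c(t,150,155,45,50,6)])
b=np.hstack([c(s,250,190,44,50,6),c(s,286,143,44,50,6),c(s,152,200,68,75,4)[:300,:270]])
w=min(a.shape[1],b.shape[1]);cv2.imwrite("pics/c1.png",np.vstack([a[:,:w],b[:,:w]]));print(w)
E
```

```text
798
```

View pics/c1.png

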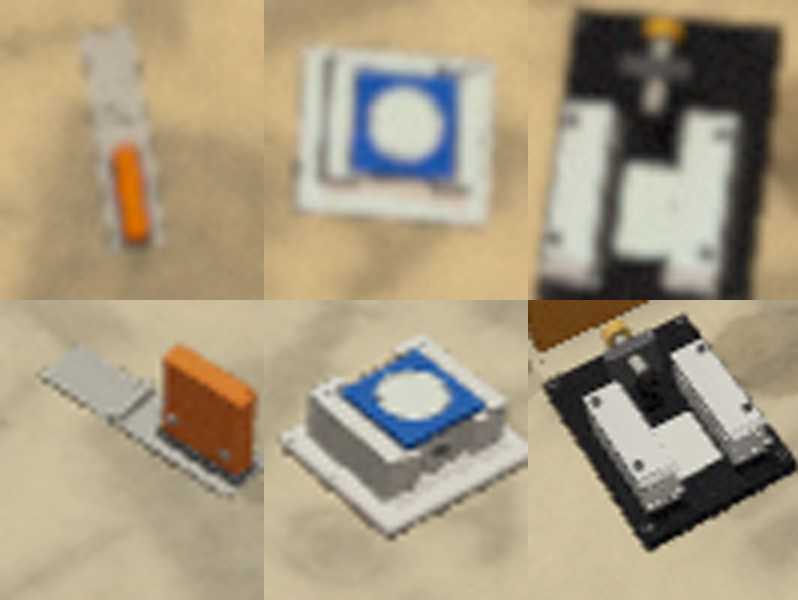

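The crop confirms the orange-gripped lifter with its blade pointing away from the robot, the blue carrier on the white rack with its open front toward the robot, and the holder with its mouth toward the robot and the stop screw at the back. I'll turn those pixels into positions next.

```bash
cat > h.py <<'E'
import numpy as np,cv2
from scipy.spatial.transform import Rotation as Ro
def rot(q): return Ro.from_quat([q[1],q[2],q[3],q[0]]) if len(np.shape(q))==1 else Ro.from_matrix(q)
cams={n:np.load(f"{n}.npz") for n in("top","side")}
def px(n,u,v,z):
    c=cams[n]; d=rot(c["R"]).apply(np.linalg.inv(c["K"])@[u,v,1]); e=c["e"]; return e+d*(z-e[2])/d[2]
def crop(n,X,Y,x0,y0,k,z): return px(n,(X+.5)/k-.5+x0,(Y+.5)/k-.5+y0,z)
E
python3 - <<'E'
from h import *
np.set_printoptions(precision=4,suppress=True)
T=lambda X,Y,x0,y0,z,ox: crop("top",X-ox,Y,x0,y0,6,z)
S=lambda X,Y,x0,y0,z,ox,k=6: crop("side",X-ox,Y-300,x0,y0,k,z)
ang=lambda a,b:np.degrees(np.arctan2(*(b-a)[1::-1]))
L=[T(x,y,225,190,.003,0) for x,y in[(82,33),(131,28),(108,246),(163,241)]]
tip=(L[0]+L[1])/2;tail=(L[2]+L[3])/2;print("lifter tip,tail",tip,tail,np.linalg.norm(tip-tail),ang(tail,tip))
f,n=T(126,146,225,190,.055,0),T(136,240,225,190,.055,0);print("grip top mid",(f+n)/2,np.linalg.norm(f-n),ang(n,f))
s1,s2=S(170,350,250,190,.055,0),S(249,386,250,190,.055,0);print("side grip",(s1+s2)/2,np.linalg.norm(s1-s2),ang(s2,s1))
t1=(S(40,378,250,190,.003,0)+S(83,347,250,190,.003,0))/2;print("side tip",t1)
C=[T(x,y,286,172,.038,264) for x,y in[(355,70),(458,75),(455,180),(351,177)]]
print("carrier",np.mean(C,0),ang(C[3],C[0]),ang(C[2],C[1]),[np.linalg.norm(C[i]-C[i-1]) for i in range(4)])
Cs=[S(x,y,286,143,.038,264) for x,y in[(343,389),(422,345),(488,400),(408,448)]]
print("carrier side",np.mean(Cs,0),[ang(Cs[0],Cs[1]),ang(Cs[3],Cs[2])],[np.linalg.norm(Cs[i]-Cs[i-1]) for i in range(4)])
B=[T(x,y,286,172,.0,264) for x,y in[(304,45),(496,60),(488,225),(296,207)]]
print("rack base",np.mean(B,0),ang(B[3],B[0]),ang(B[2],B[1]),[np.linalg.norm(B[i]-B[i-1]) for i in range(4)])
b0,b1=T(577,10,150,155,.01,528),T(781,28,150,155,.01,528);print("base back",(b0+b1)/2,np.linalg.norm(b1-b0),ang(b1,b0)-90)
# lips top inner edges
li=[T(x,y,150,155,.044,528) for x,y in[(563,101),(617,103),(603,270)]];print("left lip",li,ang(li[2],li[1]))
ri=[T(x,y,150,155,.044,528) for x,y in[(682,110),(741,116),(718,275),(664,272)]];print("right lip",ri,ang(ri[2],ri[1]),ang(ri[3],ri[0]))
hb=[S(x,y,152,200,.01,528,4) for x,y in[(540,383),(686,316),(797,465),(650,549)]]
print("side base",np.mean(hb,0),hb,ang(hb[3],hb[0]),ang(hb[2],hb[1]),[np.linalg.norm(hb[i]-hb[i-1]) for i in range(4)])
E
```

```text
lifter tip,tail [ 0.5667 -0.0078  0.003 ] [ 0.4621 -0.0238  0.003 ] 0.1057482215359907 8.711519667823502
grip top mid [ 0.4819 -0.0213  0.055 ] 0.04389744124587288 7.021741888924702
side grip [ 0.483 -0.022  0.055] 0.038213837021449995 17.792744070530684
side tip [ 0.5624 -0.0059  0.003 ]
carrier [ 0.5704 -0.2001  0.038 ] -2.637882546767905 -2.6159879222578324 [np.float64(0.052174996523826636), np.float64(0.049733660912239096), np.float64(0.05120440881878955), np.float64(0.04977559582068468)]
carrier side [ 0.5679 -0.2005  0.038 ] [np.float64(-91.45030102798701), np.float64(-90.6213434677944)] [np.float64(0.050374670973334645), np.float64(0.05202681932863275), np.float64(0.049546922530151805), np.float64(0.05285144813877787)]
rack base [ 0.5727 -0.202   0.    ] -3.0715375609353956 -3.9040978812462774 [np.float64(0.08180673096486185), np.float64(0.09628501243637731), np.float64(0.0833102017904203), np.float64(0.09510014652130212)]
base back [0.674 0.196 0.01 ] 0.10192714951078503 -4.184072156141113
left lip [array([0.6235, 0.2423, 0.044 ]), array([0.6229, 0.2165, 0.044 ]), array([0.5421, 0.2186, 0.044 ])] -1.4755642418238082
right lip [array([0.62  , 0.1854, 0.044 ]), array([0.6176, 0.1571, 0.044 ]), array([0.5405, 0.1644, 0.044 ]), array([0.5416, 0.1899, 0.044 ])] -5.415339742410467 -3.289218468510727
side base [0.596  0.2037 0.01  ] [array([0.6771, 0.2493, 0.01  ]), array([0.6657, 0.1467, 0.01  ]), array([0.5177, 0.1594, 0.01  ]), array([0.5236, 0.2594, 0.01  ])] -3.7395145752136676 -4.905154897082153 [np.float64(0.15381852865724344), np.float64(0.10327815935158484), np.float64(0.14856102229914117), np.float64(0.10015371652900686)]
```

```bash
cat >> h.py <<'E'
def delta(p0,q0,p,yaw):
    "total shift mm (in tool axes of q0) and then turn deg about tool axes to pointing down with tool x at yaw deg"
    r=rot(q0); tgt=Ro.from_euler('z',yaw,degrees=True)*Ro.from_euler('x',180,degrees=True)
    return np.round(r.inv().apply(np.array(p)-p0)*1000,1), np.round(np.degrees((r.inv()*tgt).as_rotvec()),2)
E
python3 - <<'E'
from h import *
from plant import manip
s=manip.state();p,q=s["tool_pos"],s["tool_rot"]
print(delta(p,q,[.25,-.36,.22],19.2),delta(np.array([.25,-.36,.22]),q,[.4825,-.0213,.14],8),s["gripper_width"])
E
```

```text
(array([ 117.3, -202.1,   24.6]), array([-0.11, -0.01,  0.04])) (array([ 331.1, -243. ,   80.5]), array([-0.11, -0.  , 11.24])) 1.0003113734422326
```

>>> {"api": "servo_tool", "payload": {"moves": [[[23.5,-40.4,5,0,0,0,85],[23.5,-40.4,5,0,0,0,85],[23.5,-40.4,5,0,0,0,85],[23.5,-40.4,5,0,0,0,85],[23.5,-40.4,5,0,0,0,85],[47.3,-34.7,11.5,0,0,0,85],[47.3,-34.7,11.5,0,0,0,85],[47.3,-34.7,11.5,0,0,0,85],[47.3,-34.7,11.5,0,0,0,85],[47.3,-34.7,11.5,0,0,0,85],[47.3,-34.7,11.5,0,0,0,85],[47.3,-34.7,11.5,0,0,5.5,85]]]}}

```text
time: 1.6
tool_pos: [0.4835, -0.0203, 0.1393]
tool_rot: [0.0, 0.993, 0.119, 0.0]
contact_force: [0.5, -0.4, 0.4]
gripper_width: 0.996
grasp_force: 0.0
```

>>> {"api": "servo_tool", "payload": {"moves": [[[0,0,0,0,0,5.5,60],[0,0,0,0,0,0,50]]]}}

```text
time: 1.85
tool_pos: [0.4826, -0.0215, 0.1391]
tool_rot: [-0.0, 0.997, 0.073, -0.001]
contact_force: [0.2, -0.0, -0.4]
gripper_width: 0.6
grasp_force: 0.0
```

```bash
python3 - <<'E'
from h import *
from plant import manip
f=manip.grab_frame("wrist");s=manip.state();print(s["tool_pos"],s["tool_rot"],f["eye"],f["mtx"],s["contact_force"],s["time"])
np.savez("w1.npz",K=f["mtx"],e=f["eye"],R=f["rotation"]);cv2.imwrite("pics/w1.png",f["image"])
E
```

```text
[ 0.48258227 -0.02207689  0.13938809] [-6.01024445e-05  9.97347527e-01  7.27854481e-02 -4.30597894e-04] [ 0.55090681 -0.01153351  0.26801692] [[297.31863964   0.         252.92892839]
 [  0.         297.31863964 189.03066588]
 [  0.           0.           1.        ]] [-0.1347769   0.26445456  0.10522333] 1.9
```

View pics/w1.png

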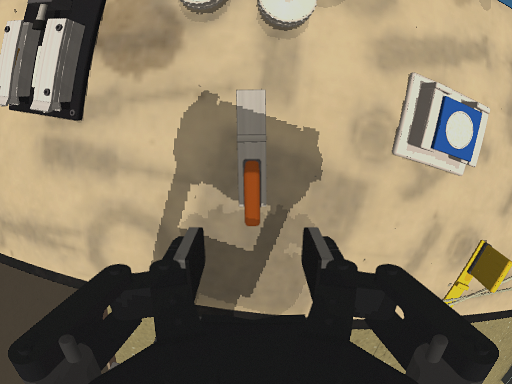

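The wrist view shows the lifter centred: blade tip edge (237,89)-(266,90), grip top (244,160)-(259,224). The holder is at upper left and the rack and carrier at right, around (461,130).

```bash
cat >> h.py <<'E'
def fe(f,u,v,z):
    K=f["K"];x=(u-K[0,2])/K[0,0];y=(v-K[1,2])/K[1,1];t=np.hypot(x,y);k=np.sin(t)/t
    d=rot(f["R"]).apply([x*k,y*k,np.cos(t)]);return f["e"]+d*(z-f["e"][2])/d[2]
E
python3 - <<'E'
from h import *
np.set_printoptions(precision=4,suppress=True)
f=np.load("w1.npz");ang=lambda a,b:np.degrees(np.arctan2(*(b-a)[1::-1]))
a,b=fe(f,237,89,.003),fe(f,266,90,.003);print("tip",(a+b)/2,np.linalg.norm(a-b),ang(b,a)-90)
g=[fe(f,u,v,.055) for u,v in[(244,160),(261,160),(246,225),(260,225)]];print("grip",np.mean(g,0),[np.linalg.norm(g[0]-g[1]),np.linalg.norm(g[0]-g[2])],ang((g[2]+g[3])/2,(g[0]+g[1])/2))
l,r=fe(f,236,135,.003),fe(f,267,135,.003);print("heel",(l+r)/2,ang((l+r)/2,(a+b)/2))
e1=fe(f,237,200,.003);print(ang(e1,a))
c=[fe(f,u,v,.038) for u,v in[(446,97),(488,106),(475,165),(433,153)]];print("car",np.mean(c,0),ang(c[3],c[0]),ang(c[2],c[1]),[np.linalg.norm(c[i]-c[i-1]) for i in range(4)])
E
```

```text
tip [ 0.5659 -0.008   0.003 ] 0.02544813385106176 6.305191055537719
grip [ 0.4875 -0.0207  0.055 ] [np.float64(0.012362058688156218), np.float64(0.050958234141971905)] 8.796058966577899
heel [ 0.5257 -0.0139  0.003 ] 8.352057540069948
7.8380359539600795
car [ 0.5702 -0.2041  0.038 ] -3.249079104712927 -2.1884696907112606 [np.float64(0.052370310917268764), np.float64(0.056103668284485285), np.float64(0.060038180074191407), np.float64(0.056362253766735114)]
```

>>> {"api": "servo_tool", "payload": {"moves": [[[0,-1,36,0,0,0,50],[0,0,36,0,0,0,50],[0,0,26,0,0,0,50],[0,0,10,0,0,0,40],[0,0,0,0,0,0,20],[0,0,0,0,0,0,0],[0,0,0,0,0,0,0],[0,0,0,0,0,0,0]]]}}

```text
time: 2.9
tool_pos: [0.4835, -0.0214, 0.0329]
tool_rot: [0.0, 0.997, 0.072, 0.001]
contact_force: [-0.6, -0.7, 2.2]
gripper_width: 0.129
grasp_force: 60.6
```

>>> {"api": "servo_tool", "payload": {"moves": [[[0,0,-20,0,0,0,0],[0,0,-40,0,0,0,0],[-14,31,-25,0,0,0,0],[-20,44,0,0,0,0,0],[-20,44,0,0,0,0,0],[-14,31,0,0,0,0,0],[-6,13.6,0,0,0,5.6,0],[0,0,0,0,0,5.6,0],[0,0,0,0,0,0,0],[0,0,0,0,0,0,0]]]}}

```text
time: 4.15
tool_pos: [0.4329, -0.1935, 0.1168]
tool_rot: [-0.0, 1.0, -0.025, -0.0]
contact_force: [-0.3, 0.8, -1.8]
gripper_width: 0.13
grasp_force: 60.2
```

```bash
cat > look.py <<'E'
from h import *
from plant import manip
import sys
n=sys.argv[1]
f=manip.grab_frame("wrist");s=manip.state();print(s["time"],np.round(s["tool_pos"],4),"yaw",round(np.degrees(2*np.arctan2(s["tool_rot"][2],s["tool_rot"][1])),2),np.round(s["tool_rot"],4),np.round(s["contact_force"],2),s["gripper_width"])
np.savez(n+".npz",K=f["mtx"],e=f["eye"],R=f["rotation"]);im=f["image"]
if len(sys.argv)>2:
    x,y,w,h,k=map(int,sys.argv[2:7]);im=cv2.resize(im[y:y+h,x:x+w],None,fx=k,fy=k,interpolation=cv2.INTER_CUBIC)
cv2.imwrite(f"pics/{n}.png",im)
E
python3 look.py w2 100 0 380 250 2
```

```text
4.2 [ 0.433  -0.1935  0.1168] yaw -2.87 [-0.      0.9997 -0.0251 -0.    ] [-0.45 -0.15 -1.05] 0.13224487563723367
```

View pics/w2.png

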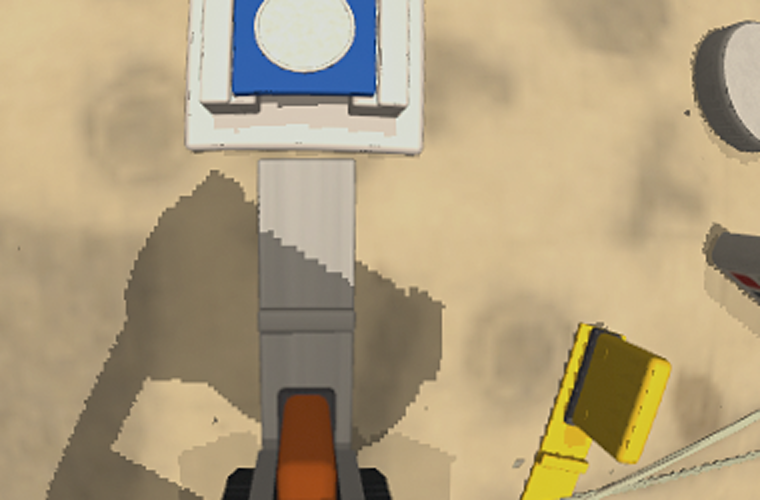

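The view shows the blade tip edge at crop (258–355,159), the heel at y≈320, the carrier's rear edge (233–378,94) and the slot between the ledges at (260–350,100).

```bash
python3 - <<'E'
from h import *
np.set_printoptions(precision=4,suppress=True)
f=np.load("w2.npz");ang=lambda a,b:np.degrees(np.arctan2(*(b-a)[1::-1]))
P=lambda X,Y,z:fe(f,(X+.5)/2-.5+100,(Y+.5)/2-.5,z)
for zz in(.085,.087): 
    t0,t1=P(258,159,zz),P(355,159,zz);print("tip",(t0+t1)/2,np.linalg.norm(t0-t1),ang(t1,t0)-90)
h0,h1=P(259,330,.087),P(355,330,.087);print("heel base rear",(h0+h1)/2,"lifter yaw",ang((h0+h1)/2,(t0+t1)/2))
h0,h1=P(259,309,.092),P(355,309,.092);print("heel front top",(h0+h1)/2)
c0,c1=P(233,94,.038),P(378,94,.038);print("car rear",(c0+c1)/2,np.linalg.norm(c0-c1),ang(c1,c0)-90)
s0,s1=P(260,103,.03),P(350,103,.03);print("slot",(s0+s1)/2,np.linalg.norm(s0-s1))
a,b=P(187,150,.0),P(423,153,.0);print("base front",(a+b)/2,np.linalg.norm(a-b),ang(b,a)-90)
u0,u1=P(200,104,.035),P(408,104,.035);print("rack front block",(u0+u1)/2,np.linalg.norm(u0-u1))
e0,e1=P(187,150,.0),P(191,0,.0);print("base left edge dir",ang(e0,e1)); 
e0,e1=P(233,94,.038),P(234,10,.038);print("car left",ang(e0,e1)); e0,e1=P(378,94,.038),P(376,5,.038);print(ang(e0,e1))
E
```

```text
tip [ 0.517  -0.1978  0.085 ] 0.025811730769956055 -2.8633822081114175
tip [ 0.5168 -0.1978  0.087 ] 0.0254907535419097 -2.8633822081115596
heel base rear [ 0.4706 -0.1957  0.087 ] lifter yaw -2.696584814184257
heel front top [ 0.4772 -0.196   0.092 ]
car rear [ 0.545  -0.1989  0.038 ] 0.05003152732076635 -2.892236550233818
slot [ 0.5429 -0.1986  0.03  ] 0.032134430974803174
base front [ 0.5292 -0.1979  0.    ] 0.09699207252723782 -3.6513324492908765
rack front block [ 0.5424 -0.1982  0.035 ] 0.07313447910783259
base left edge dir -3.589373546756598
car left -2.8847052410838607
-2.2938264806285917
```

>>> {"api": "servo_tool", "payload": {"moves": [[[0,0,30,0,0,0,0],[0,0,26,0,0,0,0],[0,0,10,0,0,0,0],[0,0,0,0,0,0,0],[10,0,0,0,0,0,0],[12,0,0,0,0,0,0],[12,0,0,0,0,0,0],[12,0,0,0,0,0,0],[10,0,0,0,0,0,0],[5,0,0,0,0,0,0],[0,0,0,0,0,0,0],[0,0,0,0,0,0,0]]]}}

```text
time: 5.7
tool_pos: [0.4935, -0.1968, 0.0506]
tool_rot: [-0.0, 1.0, -0.026, -0.0]
contact_force: [0.0, 0.2, -0.8]
gripper_width: 0.134
grasp_force: 60.2
```

```bash
python3 look.py w3 160 0 200 190 3
```

```text
5.75 [ 0.4935 -0.1968  0.0506] yaw -2.97 [-1.000e-04  9.997e-01 -2.590e-02 -3.000e-04] [ 0.46  0.26 -1.51] 0.12924065112188476
```

View pics/w3.png

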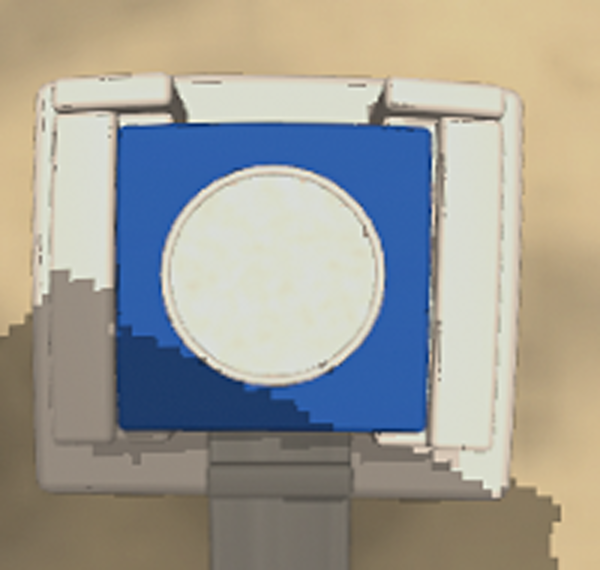

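The blade is under the carrier and centred to within about 1 mm. The heel (crop y≈465) is about 7 mm short of the carrier's rear edge (y≈430). I'll go 4 mm further and lift.

>>> {"api": "servo_tool", "payload": {"moves": [[[4,0,0,0,0,0,0],[0,0,0,0,0,0,0],[0,0,-4,0,0,0,0],[0,0,-4,0,0,0,0],[0,0,-2,0,0,0,0],[0,0,-2,0,0,0,0],[0,0,-2,0,0,0,0],[0,0,-4,0,0,0,0],[0,0,-6,0,0,0,0],[0,0,-8,0,0,0,0],[0,0,-8,0,0,0,0],[0,0,0,0,0,0,0]]]}}

```text
time: 7.25
tool_pos: [0.4986, -0.1975, 0.0921]
tool_rot: [0.001, 1.0, -0.026, 0.001]
contact_force: [-0.4, 0.2, -1.2]
gripper_width: 0.14
grasp_force: 60.2
```

```bash
python3 look.py w4 160 0 200 190 3
```

```text
7.3 [ 0.4982 -0.1973  0.0915] yaw -2.96 [ 3.000e-04  9.997e-01 -2.580e-02  5.000e-04] [ 0.74 -0.06 -1.04] 0.12995782561978486
```

View pics/w4.png

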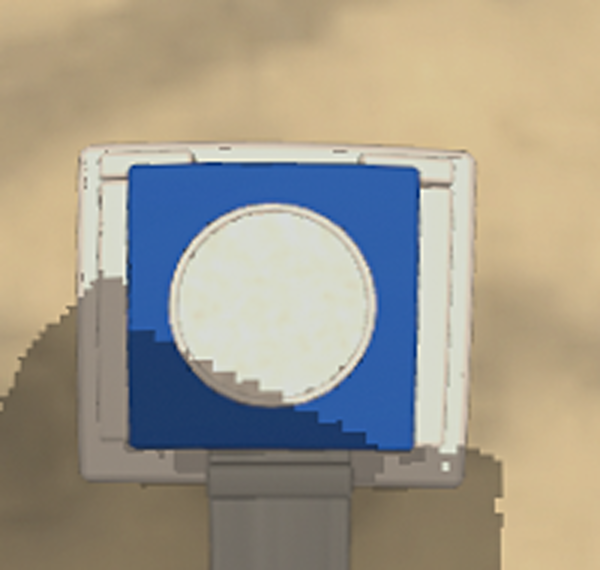

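The carrier is riding on the blade, level, about 2–3 mm ahead of the heel and about 1.5 mm left of the blade's centreline. I'll carry it gently to a spot in front of the holder.

>>> {"api": "servo_tool", "payload": {"moves": [[[-1,-3.6,0,0,0,0,0],[-2.1,-7.1,0,0,0,0,0],[-3.1,-10.7,0,0,0,0,0],[-4.2,-14.3,0,0,0,0,0],[-5.3,-17.9,0,0,0,0,0],[-6.3,-21.4,0,0,0,0,0],[-6.3,-21.4,0,0,0,0,0],[-6.3,-21.4,0,0,0,0,0],[-6.3,-21.4,0,0,0,0,0],[-6.3,-21.4,0,0,0,0,0],[-6.3,-21.4,0,0,0,0,0],[-6.3,-21.4,0,0,0,0,0]]]}}

```text
time: 8.8
tool_pos: [0.4478, 0.0108, 0.0908]
tool_rot: [-0.0, 1.0, -0.026, 0.0]
contact_force: [-0.1, -0.2, -1.5]
gripper_width: 0.13
grasp_force: 60.2
```

>>> {"api": "servo_tool", "payload": {"moves": [[[-6.3,-21.4,0,0,0,0,0],[-6.3,-21.4,0,0,0,0,0],[-6.3,-21.4,0,0,0,0,0],[-6.3,-21.4,0,0,0,0,0],[-6.3,-21.4,0,0,0,0,0],[-6.3,-21.4,0,0,0,0,0],[-6.3,-21.4,0,0,0,0,0],[-5.3,-17.9,0,0,0,0.3,0],[-4.2,-14.3,0,0,0,0.3,0],[-3.1,-10.7,0,0,0,0.3,0],[-2.1,-7.1,0,0,0,0.2,0],[-1,-3.6,0,0,0,0,0]]]}}

```text
time: 10.3
tool_pos: [0.3996, 0.2158, 0.0908]
tool_rot: [0.0, 0.999, -0.035, 0.0]
contact_force: [-0.6, 0.3, -2.0]
gripper_width: 0.127
grasp_force: 60.1
```

>>> {"api": "servo_tool", "payload": {"moves": [[[0,0,0,0,0,0,0],[0,0,0,0,0,0,0]]]}}

```text
time: 10.55
tool_pos: [0.3999, 0.2152, 0.0908]
tool_rot: [0.0, 0.999, -0.036, -0.0]
contact_force: [-0.7, 0.4, -1.9]
gripper_width: 0.135
grasp_force: 60.1
```

```bash
python3 look.py w5 120 0 260 190 3
```

```text
10.6 [0.3999 0.2151 0.0908] yaw -4.09 [ 0.      0.9994 -0.0357 -0.    ] [ 0.47  0.91 -2.52] 0.130495096313082
```

View pics/w5.png

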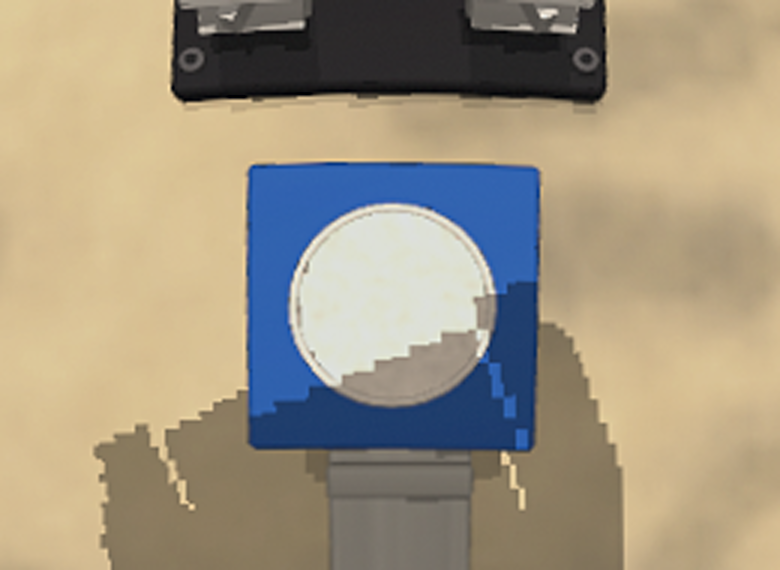

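The carrier has not shifted. The holder's base front corners are at (172,97) and (606,98), the flare feet span (198–310) and (467–580), and the carrier's front corners are at (249,166) and (539,168).

```bash
python3 - <<'E'
from h import *
np.set_printoptions(precision=4,suppress=True)
f=np.load("w5.npz");ang=lambda a,b:np.degrees(np.arctan2(*(b-a)[1::-1]))
P=lambda X,Y,z:fe(f,(X+.5)/3-.5+120,(Y+.5)/3-.5,z)
def seg(n,A,B,z):
    a,b=P(*A,z),P(*B,z);print(n,(a+b)/2,np.linalg.norm(a-b),ang(b,a)-90)
seg("base top front",(172,95),(606,95),.01)
seg("base bottom front",(176,100),(604,102),.0)
seg("screws",(191,58),(586,58),.01)
seg("left/right base edge far",(177,10),(604,10),.01)
for z in(.028,.031): seg("feet outer",(198,30),(580,30),z);seg("feet inner",(311,28),(467,28),z)
zt=.0908-.0325+.003+.006
seg("car front",(249,166),(539,169),zt);seg("car rear",(250,446),(533,449),zt);seg("tool strip",(330,495),(471,495),zt-.006);seg("heel front top",(330,465),(471,465),zt-.001)
E
```

```text
base top front [0.5256 0.2087 0.01  ] 0.10265142425912871 -4.348862641468159
base bottom front [0.5266 0.2085 0.    ] 0.10594072602400184 -4.611459241823056
screws [0.5348 0.2081 0.01  ] 0.0934941974467257 -4.382491974850382
left/right base edge far [0.5479 0.2067 0.01  ] 0.10209512764606793 -4.357137288725042
feet outer [0.5357 0.2077 0.028 ] 0.08289987851452178 -4.3862732986679305
feet inner [0.5346 0.2077 0.028 ] 0.03342838451866934 -4.382288432247293
feet outer [0.5346 0.2078 0.031 ] 0.08160346705183842 -4.386273298667916
feet inner [0.5336 0.2077 0.031 ] 0.03290562210157605 -4.382288432247435
car front [0.4959 0.2092 0.0673] 0.049101858882791706 -4.829588021523435
car rear [0.4474 0.2131 0.0673] 0.04913565143207365 -4.765414789547393
tool strip [0.4376 0.2122 0.0613] 0.025561977175135298 -4.100170984622139
heel front top [0.4439 0.2118 0.0663] 0.024579959052881996 -4.098257762897731
```

>>> {"api": "servo_tool", "payload": {"moves": [[[1,-0.8,4,0,0,0,0],[2,-0.8,6,0,0,0,0],[3,0,7,0,0,0,0],[4,0,6,0,0,0,0],[5,0,3,0,0,0,0],[5,0,1.5,0,0,0,0],[5,0,0,0,0,0,0],[4,0,0,0,0,0,0],[3,0,0,0,0,0,0],[2,0,0,0,0,0,0],[0,0,0,0,0,0,0],[0,0,0,0,0,0,0]]]}}

```text
time: 12.1
tool_pos: [0.4337, 0.2146, 0.0633]
tool_rot: [0.0, 0.999, -0.035, -0.0]
contact_force: [0.4, -0.0, -1.8]
gripper_width: 0.132
grasp_force: 60.1
```

```bash
python3 look.py w6 120 0 260 190 3
```

```text
12.15 [0.4337 0.2146 0.0633] yaw -4.05 [ 0.000e+00  9.994e-01 -3.540e-02 -1.000e-04] [-0.34 -0.88 -1.84] 0.13253468749849018
```

View pics/w6.png

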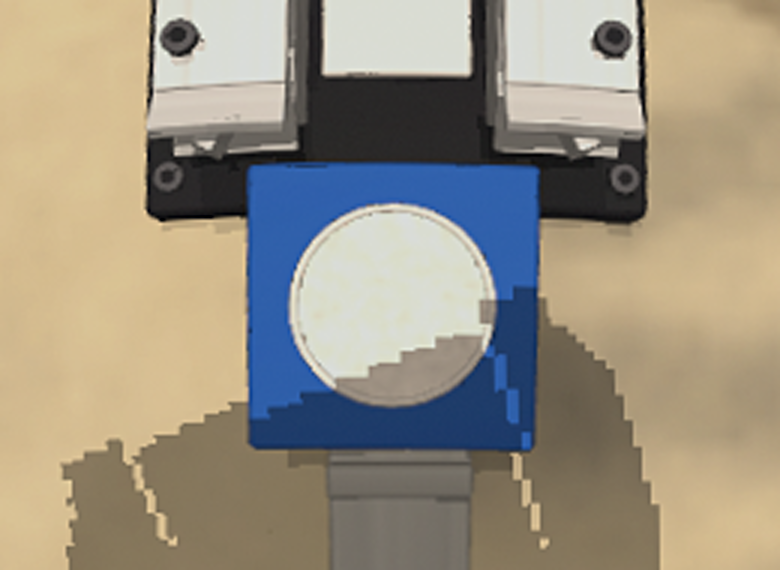

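The carrier's front centre (393) lines up with the holder's lips (148–643, mid 395.5) to within about 0.4 mm, and its yaw matches. It is 3 mm short of the flare, so I'll enter slowly.

>>> {"api": "servo_tool", "payload": {"moves": [[[1,0.3,0,0,0,0,0],[2,0,0,0,0,0,0],[2,0,0,0,0,0,0],[3,0,0,0,0,0,0],[3,0,0,0,0,0,0],[3,0,0,0,0,0,0],[2,0,0,0,0,0,0],[2,0,0,0,0,0,0],[0,0,0,0,0,0,0]]]}}

```text
time: 13.28
tool_pos: [0.4519, 0.213, 0.0633]
tool_rot: [-0.0, 0.999, -0.035, -0.0]
contact_force: [0.8, 0.6, -1.5]
gripper_width: 0.13
grasp_force: 60.1
```

>>> {"api": "servo_tool", "payload": {"moves": [[[2,0,0,0,0,0,0],[3,0,0,0,0,0,0],[3,0,0,0,0,0,0],[2,0,0,0,0,0,0],[0,0,0,0,0,0,0]]]}}

```text
time: 13.9
tool_pos: [0.4619, 0.2123, 0.0634]
tool_rot: [-0.0, 0.999, -0.035, 0.0]
contact_force: [-0.0, 0.0, -2.0]
gripper_width: 0.131
grasp_force: 60.1
```

>>> {"api": "servo_tool", "payload": {"moves": [[[1,0,0.5,0,0,0,0],[2,0,0.5,0,0,0,0],[3,0,0,0,0,0,0],[3,0,0,0,0,0,0],[3,0,0,0,0,0,0],[2,0,0,0,0,0,0],[0,0,0,0,0,0,0]]]}}

```text
time: 14.78
tool_pos: [0.4759, 0.2113, 0.0623]
tool_rot: [0.0, 0.999, -0.035, 0.0]
contact_force: [0.3, -0.3, -1.0]
gripper_width: 0.13
grasp_force: 60.1
```

```bash
python3 look.py w7 120 0 260 190 3;python3 - <<'E'
import cv2,numpy as np
im=cv2.imread("pics/w7.png").astype(int)
b=(im[...,0]-im[...,2]>50)
r=np.where(b.sum(1)>60)[0];print("blue rows",r.min(),r.max())
for y in(200,300,420):
    c=np.where(b[y])[0];print(y,c.min() if len(c) else None,c.max() if len(c) else None)
E
```

```text
14.825 [0.4758 0.2113 0.0623] yaw -4.07 [-0.      0.9994 -0.0355  0.    ] [ 0.17 -0.15 -2.05] 0.13144389316595148
blue rows 163 448
200 287 501
300 286 501
420 251 533
```

>>> {"api": "servo_tool", "payload": {"moves": [[[1,0,0.4,0,0,0,0],[1,0,0.4,0,0,0,0],[1.5,0,0,0,0,0,0],[1.5,0,0,0,0,0,0],[1,0,0,0,0,0,0],[1,0,0,0,0,0,0],[0,0,0,0,0,0,0]]]}}

```text
time: 15.7
tool_pos: [0.4828, 0.2109, 0.0615]
tool_rot: [-0.0, 0.999, -0.035, 0.0]
contact_force: [-1.2, 0.1, -1.4]
gripper_width: 0.134
grasp_force: 60.2
```

>>> {"api": "servo_tool", "payload": {"moves": [[[1,0,0,0,0,0,0],[1,0,0,0,0,0,0],[1,0,0,0,0,0,0],[1,0,0,0,0,0,0],[0,0,0,0,0,0,0]]]}}

```text
time: 16.32
tool_pos: [0.4864, 0.2105, 0.0613]
tool_rot: [0.0, 0.999, -0.035, -0.0]
contact_force: [-2.1, -0.8, -0.2]
gripper_width: 0.134
grasp_force: 60.3
```

>>> {"api": "servo_tool", "payload": {"moves": [[[1,0,0,0,0,0,0],[1,0,0,0,0,0,0],[1,0,0,0,0,0,0],[1,0,0,0,0,0,0],[0,0,0,0,0,0,0]]]}}

```text
time: 16.95
tool_pos: [0.4908, 0.2103, 0.0615]
tool_rot: [-0.0, 0.999, -0.035, 0.0]
contact_force: [-0.9, -0.2, -1.0]
gripper_width: 0.135
grasp_force: 60.3
```

>>> {"api": "servo_tool", "payload": {"moves": [[[1,0,0,0,0,0,0],[1,0,0,0,0,0,0],[1,0,0,0,0,0,0],[0,0,0,0,0,0,0]]]}}

```text
time: 17.45
tool_pos: [0.4938, 0.2101, 0.0615]
tool_rot: [-0.0, 0.999, -0.035, 0.0]
contact_force: [-1.4, -0.6, -0.5]
gripper_width: 0.131
grasp_force: 60.3
```

```bash
cat > gap.py <<'E'
import cv2,numpy as np,sys
im=cv2.imread(f"pics/{sys.argv[1]}.png").astype(int);b=(im[...,0]-im[...,2]>50)
r=np.where(b.sum(1)>60)[0];print("blue rows",r.min(),r.max())
for y in(250,300,420):
    c=np.where(b[y])[0];print(y,c[[0,-1]] if len(c) else None)
for x in(270,515):
    c=np.where(b[:,x])[0];print("col",x,c[[0,-1]] if len(c) else None)
E
python3 look.py w8 120 0 260 190 3; python3 gap.py w6; python3 gap.py w8
```

```text
17.5 [0.4938 0.2101 0.0615] yaw -4.06 [-0.000e+00  9.994e-01 -3.540e-02  2.000e-04] [-1.33 -0.15 -0.36] 0.12975980396199574
blue rows 162 448
250 [248 537]
300 [249 536]
420 [250 532]
col 270 [164 447]
col 515 [165 448]
blue rows 174 462
250 [286 503]
300 [287 293]
420 [289 499]
col 270 None
col 515 None
```

>>> {"api": "servo_tool", "payload": {"moves": [[[1,0,0,0,0,0,0],[1,0,0,0,0,0,0],[1,0,0,0,0,0,0],[0,0,0,0,0,0,0]]]}}

```text
time: 18.0
tool_pos: [0.4964, 0.2097, 0.0613]
tool_rot: [0.0, 0.999, -0.035, -0.0]
contact_force: [-3.4, -1.6, 1.3]
gripper_width: 0.13
grasp_force: 60.4
```

>>> {"api": "servo_tool", "payload": {"moves": [[[1,0,0,0,0,0,0],[1,0,0,0,0,0,0],[0,0,0,0,0,0,0]]]}}

```text
time: 18.38
tool_pos: [0.4991, 0.2099, 0.0616]
tool_rot: [-0.0, 0.999, -0.035, 0.001]
contact_force: [-2.7, -1.0, -1.0]
gripper_width: 0.131
grasp_force: 60.1
```

>>> {"api": "servo_tool", "payload": {"moves": [[[1,0,0,0,0,0,0],[1,0,0,0,0,0,0],[0,0,0,0,0,0,0]]]}}

```text
time: 18.75
tool_pos: [0.5009, 0.2096, 0.0616]
tool_rot: [-0.0, 0.999, -0.035, 0.0]
contact_force: [-1.7, 0.4, -1.2]
gripper_width: 0.128
grasp_force: 60.1
```

The heel is now against the carrier's rear edge and the spring peak is behind us. I'll feel for the stop in short steps.

>>> {"api": "servo_tool", "payload": {"moves": [[[1,0,0,0,0,0,0],[1,0,0,0,0,0,0],[0,0,0,0,0,0,0]]]}}

```text
time: 19.12
tool_pos: [0.5028, 0.2094, 0.0615]
tool_rot: [-0.0, 0.999, -0.035, 0.0]
contact_force: [-1.3, -0.8, -1.9]
gripper_width: 0.132
grasp_force: 60.1
```

>>> {"api": "servo_tool", "payload": {"moves": [[[1,0,0,0,0,0,0],[1,0,0,0,0,0,0],[0,0,0,0,0,0,0]]]}}

```text
time: 19.5
tool_pos: [0.5048, 0.2093, 0.0616]
tool_rot: [-0.0, 0.999, -0.035, 0.0]
contact_force: [-1.1, -0.1, -1.9]
gripper_width: 0.137
grasp_force: 60.1
```

>>> {"api": "servo_tool", "payload": {"moves": [[[1,0,0,0,0,0,0],[1,0,0,0,0,0,0],[0,0,0,0,0,0,0]]]}}

```text
time: 19.88
tool_pos: [0.5068, 0.2092, 0.0616]
tool_rot: [-0.0, 0.999, -0.035, 0.0]
contact_force: [-1.9, -0.8, -2.6]
gripper_width: 0.135
grasp_force: 60.1
```

>>> {"api": "servo_tool", "payload": {"moves": [[[1,0,0,0,0,0,0],[0,0,0,0,0,0,0]]]}}

```text
time: 20.12
tool_pos: [0.5078, 0.2091, 0.0616]
tool_rot: [-0.0, 0.999, -0.035, 0.0]
contact_force: [-2.1, -0.5, -0.7]
gripper_width: 0.13
grasp_force: 60.1
```

>>> {"api": "servo_tool", "payload": {"moves": [[[1,0,0,0,0,0,0],[1,0,0,0,0,0,0],[0,0,0,0,0,0,0]]]}}

```text
time: 20.5
tool_pos: [0.5098, 0.209, 0.0615]
tool_rot: [-0.0, 0.999, -0.035, 0.0]
contact_force: [-0.9, -0.1, -1.5]
gripper_width: 0.13
grasp_force: 60.1
```

>>> {"api": "servo_tool", "payload": {"moves": [[[1,0,0,0,0,0,0],[0.5,0,0,0,0,0,0],[0,0,0,0,0,0,0]]]}}

```text
time: 20.88
tool_pos: [0.5112, 0.2088, 0.0615]
tool_rot: [-0.0, 0.999, -0.035, 0.0]
contact_force: [-1.1, -0.9, -1.8]
gripper_width: 0.133
grasp_force: 60.1
```

>>> {"api": "servo_tool", "payload": {"moves": [[[1,0,0,0,0,0,0],[0.5,0,0,0,0,0,0],[0,0,0,0,0,0,0]]]}}

```text
time: 21.25
tool_pos: [0.5127, 0.2087, 0.0615]
tool_rot: [-0.0, 0.999, -0.035, 0.0]
contact_force: [-1.2, -0.7, -2.5]
gripper_width: 0.133
grasp_force: 60.1
```

>>> {"api": "servo_tool", "payload": {"moves": [[[1,0,0,0,0,0,0],[0.5,0,0,0,0,0,0],[0,0,0,0,0,0,0]]]}}

```text
time: 21.62
tool_pos: [0.5142, 0.2086, 0.0615]
tool_rot: [-0.0, 0.999, -0.035, 0.0]
contact_force: [-2.3, -0.1, -1.2]
gripper_width: 0.135
grasp_force: 60.1
```

>>> {"api": "servo_tool", "payload": {"moves": [[[1,0,0,0,0,0,0],[0.5,0,0,0,0,0,0],[0,0,0,0,0,0,0]]]}}

```text
time: 22.0
tool_pos: [0.5157, 0.2085, 0.0615]
tool_rot: [-0.0, 0.999, -0.035, 0.0]
contact_force: [-2.4, -1.4, -1.1]
gripper_width: 0.131
grasp_force: 60.1
```

```bash
python3 look.py w9 120 0 260 190 3; python3 gap.py w9
```

```text
22.05 [0.5157 0.2085 0.0616] yaw -4.06 [-0.000e+00  9.994e-01 -3.540e-02  1.000e-04] [-1.95  0.14 -1.26] 0.1304269019542187
blue rows 177 463
250 [287 503]
300 [288 298]
420 [289 499]
col 270 None
col 515 None
```

>>> {"api": "servo_tool", "payload": {"moves": [[[1,0,0,0,0,0,0],[0.5,0,0,0,0,0,0],[0,0,0,0,0,0,0]]]}}

```text
time: 22.42
tool_pos: [0.5169, 0.2084, 0.0614]
tool_rot: [0.0, 0.999, -0.035, -0.0]
contact_force: [-3.0, -0.9, -0.8]
gripper_width: 0.132
grasp_force: 60.2
```

>>> {"api": "servo_tool", "payload": {"moves": [[[1,0,0,0,0,0,0],[0.5,0,0,0,0,0,0],[0,0,0,0,0,0,0]]]}}

```text
time: 22.8
tool_pos: [0.5175, 0.2084, 0.0614]
tool_rot: [0.0, 0.999, -0.035, -0.002]
contact_force: [-6.3, -0.6, 1.9]
gripper_width: 0.131
grasp_force: 60.6
```

>>> {"api": "servo_tool", "payload": {"moves": [[[1,0,0,0,0,0,0],[0,0,0,0,0,0,0]]]}}

```text
time: 23.05
tool_pos: [0.5179, 0.2084, 0.0612]
tool_rot: [0.0, 0.999, -0.035, -0.002]
contact_force: [-8.5, 1.6, 3.2]
gripper_width: 0.133
grasp_force: 60.7
```

>>> {"api": "servo_tool", "payload": {"moves": [[[0.7,0,0,0,0,0,0],[0,0,0,0,0,0,0],[0,0,0,0,0,0,0]]]}}

```text
time: 23.42
tool_pos: [0.5181, 0.2084, 0.0611]
tool_rot: [0.0, 0.999, -0.035, -0.003]
contact_force: [-10.4, -0.1, 4.0]
gripper_width: 0.136
grasp_force: 60.8
```

>>> {"api": "servo_tool", "payload": {"moves": [[[-0.6,0,0,0,0,0,0],[-0.7,0,0,0,0,0,0],[-0.7,0,0,0,0,0,0],[0,0,0,0,0,0,0]]]}}

```text
time: 23.92
tool_pos: [0.5178, 0.2084, 0.0611]
tool_rot: [-0.0, 0.999, -0.035, -0.001]
contact_force: [-3.6, 0.1, -2.9]
gripper_width: 0.13
grasp_force: 60.0
```

>>> {"api": "servo_tool", "payload": {"moves": [[[-0.6,0,0,0,0,0,0],[0,0,0,0,0,0,0]]]}}

```text
time: 24.18
tool_pos: [0.5178, 0.2084, 0.0615]
tool_rot: [-0.0, 0.999, -0.035, 0.0]
contact_force: [-3.2, 0.7, -2.4]
gripper_width: 0.132
grasp_force: 59.9
```

```bash
python3 look.py w10 120 0 260 190 3; python3 gap.py w10
```

```text
24.225 [0.5178 0.2084 0.0615] yaw -4.06 [-1.000e-04  9.994e-01 -3.540e-02  0.000e+00] [-3.28  0.16 -2.43] 0.13336855251422458
blue rows 178 463
250 [287 504]
300 [288 298]
420 [289 499]
col 270 None
col 515 None
```

>>> {"api": "servo_tool", "payload": {"moves": [[[-0.5,0,0,0,0,0,0],[-0.5,0,0.5,0,0,0,0],[0,0,1,0,0,0,0],[0,0,1.5,0,0,0,0],[0,0,2,0,0,0,0],[0,0,2,0,0,0,0],[0,0,0,0,0,0,0]]]}}

```text
time: 25.1
tool_pos: [0.5167, 0.2084, 0.0543]
tool_rot: [0.0, 0.999, -0.035, 0.0]
contact_force: [-1.0, -0.2, -2.3]
gripper_width: 0.132
grasp_force: 60.2
```

```bash
python3 look.py w11 120 0 260 190 3; python3 gap.py w11
```

```text
25.15 [0.5168 0.2084 0.0544] yaw -4.06 [ 0.000e+00  9.994e-01 -3.540e-02  1.000e-04] [ 0.32 -0.22 -0.98] 0.13322307362478927
blue rows 166 466
250 [280 508]
300 [282 291]
420 [283 504]
col 270 None
col 515 None
```

>>> {"api": "servo_tool", "payload": {"moves": [[[-2,0,0,0,0,0,0],[-5,0,0,0,0,0,0],[-8,0,0,0,0,0,0],[-10,0,0,0,0,0,0],[-10,0,0,0,0,0,0],[-12,-0.3,0,0,0,0,0],[-14,-0.3,0,0,0,0,0],[-14,0,0,0,0,0,0],[-14,0,0,0,0,0,0],[-14,0,0,0,0,0,0],[-10,0,0,0,0,0,0],[0,0,0,0,0,0,0]]]}}

```text
time: 26.65
tool_pos: [0.4033, 0.2171, 0.0544]
tool_rot: [0.0, 0.999, -0.035, 0.0]
contact_force: [-0.1, -0.0, -1.5]
gripper_width: 0.13
grasp_force: 60.2
```

```bash
python3 look.py w12 100 0 300 200 2; python3 - <<'E'
from plant import manip
import cv2,numpy as np
t=manip.grab_frame("top")["image"]
a=cv2.imread("pics/w12.png");b=cv2.resize(t[130:230,130:330],None,fx=3,fy=3,interpolation=cv2.INTER_CUBIC)[:200]
b=cv2.resize(t[140:225,135:235],None,fx=6,fy=6,interpolation=cv2.INTER_CUBIC)[:,:600]
h=max(a.shape[0],b.shape[0]);k=200/600
cv2.imwrite("pics/v12.png",np.vstack([a[:300],np.zeros((1,600,3),np.uint8),b[:299]]))
E
```

```text
26.7 [0.404  0.2171 0.0546] yaw -4.04 [-1.000e-04  9.994e-01 -3.530e-02  3.000e-04] [-0.48  0.23 -1.4 ] 0.13171985594568938
```

View pics/v12.png

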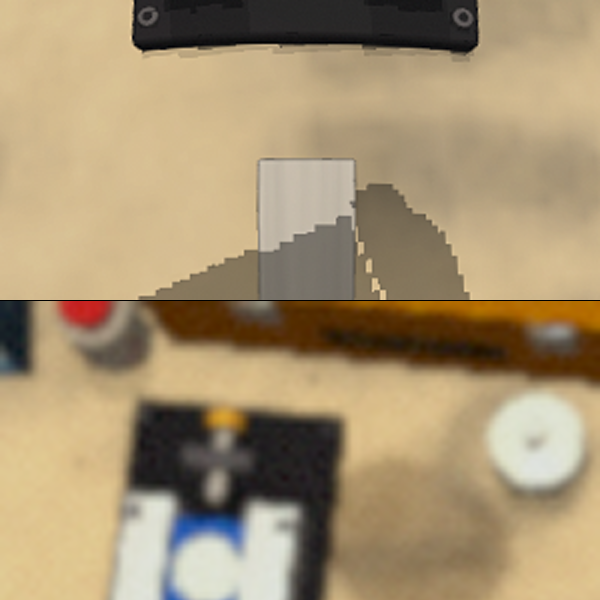

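>>> {"api": "servo_tool", "payload": {"moves": [[[-10,0,4,0,0,0,0],[-10,0,7,0,0,0,0],[0,0,6,0,0,0,0],[0,0,2.5,0,0,0,0],[0,0,1,0,0,0,0],[0,0,0,0,0,0,0]]]}}

```text
time: 27.5
tool_pos: [0.3844, 0.2185, 0.0341]
tool_rot: [-0.0, 0.999, -0.036, 0.0]
contact_force: [-0.7, 1.0, -0.5]
gripper_width: 0.132
grasp_force: 60.2
```

>>> {"api": "servo_tool", "payload": {"moves": [[[0,0,0.7,0,0,0,0],[0,0,0,0,0,0,0]]]}}

```text
time: 27.75
tool_pos: [0.3842, 0.2184, 0.0334]
tool_rot: [-0.0, 0.999, -0.035, 0.0]
contact_force: [0.1, 0.1, -1.3]
gripper_width: 0.135
grasp_force: 60.2
```

>>> {"api": "servo_tool", "payload": {"moves": [[[0,0,0.7,0,0,0,0],[0,0,0,0,0,0,0]]]}}

```text
time: 28.0
tool_pos: [0.3842, 0.2185, 0.0328]
tool_rot: [-0.0, 0.999, -0.035, 0.0]
contact_force: [-0.2, 0.9, 0.5]
gripper_width: 0.129
grasp_force: 60.4
```

>>> {"api": "servo_tool", "payload": {"moves": [[[0,0,0.2,0,0,0,0],[0,0,0,0,0,0,25],[0,0,0,0,0,0,45],[0,0,0,0,0,0,45],[0,0,0,0,0,0,45],[0,0,-8,0,0,0,45],[0,0,-20,0,0,0,45],[0,0,-40,0,0,0,45],[0,0,-40,0,0,0,45],[0,0,-20,0,0,0,45],[0,0,0,0,0,0,45]]]}}

```text
time: 29.38
tool_pos: [0.3854, 0.219, 0.163]
tool_rot: [-0.001, 0.999, -0.035, 0.002]
contact_force: [-0.0, -0.1, -0.5]
gripper_width: 0.523
grasp_force: 0.0
```

```bash
python3 - <<'E'
from h import *
from plant import manip
np.set_printoptions(precision=4,suppress=True)
f=manip.grab_frame("wrist");W=dict(K=f["mtx"],e=f["eye"],R=f["rotation"]);im=f["image"].astype(int)
cv2.imwrite("pics/end.png",f["image"])
o=(im[...,2]-im[...,0]>90)&(im[...,2]>130)&(im[...,1]<120);o[:60]=0
y,x=np.where(o);print("orange",len(x),x.min(),x.max(),y.min(),y.max())
print("grip top mid",fe(W,(x.min()+x.max())/2,y.min(),.055),fe(W,(x.min()+x.max())/2,y.max(),.055))
b=im[...,0]-im[...,2]>50;b[200:]=0;n,l,st,c=cv2.connectedComponentsWithStats(b.astype(np.uint8));i=1+st[1:,4].argmax();print("blue",st[i])
X0,Y0,w,h,_=st[i];print("car front/rear",fe(W,X0+w/2,Y0,.038),fe(W,X0+w/2,Y0+h,.038))
t=manip.grab_frame("top")["image"].astype(int);b=t[...,0]-t[...,2]>50;b[:170]=0;b[205:]=0;b[:,:160]=0;b[:,185:]=0
y,x=np.where(b);print("top car",px("top",x.mean(),y.min()-.5,.038),px("top",x.mean(),y.max()+.5,.038))
print(manip.state()["contact_force"],manip.state()["tool_pos"])
# filters/bottle unchanged vs first picture
d=np.abs(t-cv2.imread("pics/top0.png").astype(int)).max(2)
for nme,(a,bb) in dict(fa=(224,163),fb=(249,166),bot=(151,143)).items(): print(nme,d[bb-10:bb+11,a-10:a+11].mean())
E
```

```text
orange 855 35 260 65 216
grip top mid [0.4989 0.2975 0.055 ] [0.3696 0.3145 0.055 ]Traceback (most recent call last):
  File "<stdin>", line 9, in <module>
ValueError: attempt to get argmax of an empty sequence
```

```bash
python3 - <<'E'
from h import *
from plant import manip
np.set_printoptions(precision=4,suppress=True)
im=cv2.imread("pics/end.png").astype(int)
f=manip.grab_frame("wrist");W=dict(K=f["mtx"],e=f["eye"],R=f["rotation"]);print(f["eye"])
# project carrier expected centre & lifter
def proj(p):
    d=rot(W["R"]).inv().apply(np.array(p)-W["e"]);t=np.arctan2(np.hypot(d[0],d[1]),d[2]);k=t/np.hypot(d[0],d[1])*W["K"][0,0];return d[:2]*k+W["K"][:2,2]
print("expect car c,front,rear",proj([.588,.2035,.038]),proj([.613,.2015,.038]),proj([.563,.205,.038]),"grip top",proj([.3842,.2185,.055]),"tip",proj([.469,.212,.003]))
b=im[...,0]-im[...,2];print("max blue",b[:200].max());y,x=np.where(b[:200]>30);print(len(x), (x.min(),x.max(),y.min(),y.max()) if len(x) else "")
o=((im[...,2]-im[...,0]>90)&(im[...,1]<120)).astype(np.uint8);n,l,st,c=cv2.connectedComponentsWithStats(o);print([list(s) for s in st[1:] if s[4]>60])
t=manip.grab_frame("top")["image"].astype(int);b=t[...,0]-t[...,2]>50;b[:170]=0;b[205:]=0;b[:,:160]=0;b[:,185:]=0
y,x=np.where(b);print("top car",px("top",x.mean(),y.min()-.5,.038),px("top",x.mean(),y.max()+.5,.038))
t0=cv2.imread("pics/top0.png").astype(int);d=np.abs(t-t0).max(2)
for nme,(a,bb) in dict(fa=(224,163),fb=(249,166),bot=(151,143)).items(): print(nme,d[bb-10:bb+11,a-10:a+11].mean())
E
```

```text
[0.4529 0.2136 0.2903]
expect car c,front,rear [253.5854 -38.8573] [253.8188 -60.8442] [253.9225 -15.0123] grip top [253.0044 192.311 ] tip [253.5115  90.9322]
max blue 21
0 
[[np.int32(35), np.int32(65), np.int32(21), np.int32(84), np.int32(281)], [np.int32(247), np.int32(160), np.int32(14), np.int32(58), np.int32(725)]]
top car [0.6134 0.207  0.038 ] [0.5608 0.2042 0.038 ]
fa 10.569160997732427
fb 10.81859410430839
bot 8.995464852607709
```

```bash
python3 -c "
from plant import manip
print(manip.job_done())"
```

```text
the job is handed in; nothing more can be done
None
```

I handed the job in at about 29.5 s: the carrier was pressed home with about 10 N at the lifter (my estimate is 8 N on the stop) and sat within about 1 mm of the stop afterwards. The lifter lies flat on the bench in front of the holder, and no bystander was touched. I don't have the judge's verdict.

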